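# Stroke test of a safety contact edge in the measuring room

### The arm

A 7-joint arm with a two-finger parallel gripper is mounted at the origin on the work surface. World frame = base frame: x ahead of the robot, y to its left, z up, the work surface at z = 0. Lengths are in m, angles in rad, forces in N, time in s.
With the tool pointing down it reaches from about 0.4 to 0.85 m from the base axis. Payload 10.4 kg.
Tool frame: the origin (TCP) lies at the very end of the fingers, on their centre line; the grasp point (between the pads) lies 19 mm behind it; z points along the fingers, y is the direction in which the jaws open and shut (so a half turn about z gives the same grasp; the last joint's range is limited). The gripper opens to 87 mm and grips with 3 to 60 N. Pads are 19 mm wide; open, the fingers measure 117 mm over their backs; the gripper's body (75 mm by 190 mm) begins 51 mm behind the grasp point.
Start: joints at [-1.18, 0.332, -0.065, 1.46, 0.022, 1.35, -0.088], TCP at [0.251, 0.572, 0.223] pointing down, gripper open.
Joint ranges: [-2.6, 2.6], [-0.5, 2.12], [-1.47, 1.34], [0.16, 2.42], [-1.27, 4.41], [0.06, 2.06], [-2.6, 2.6]. Speed limits (rad/s): [2.22, 2.22, 2.79, 2.79, 3.14, 3.14, 3.14].

### API

Orientations are given as a unit quaternion [x, y, z, w].
In Python, from bench import r, eyes, job gives the robot as it stands. The module is installed in compiled form; this text tells all that it offers.
- The arm moves only by the tool play_rows, never from a script. Its argument "motion" is a list of rows, each a list of 7 numbers: the shift along the tool's x, y, z as a fraction of full scale, then the turn, a rotation vector about the tool's x, y, z as a fraction of full scale, then the opening in per cent of the stroke, from 0 (shut) to 100 (fully open). A call has 1 to 5 rows; each row is the pose to reach, as a shift and turn from the pose commanded when the call began, along the tool's axes at that moment; what a row does not reach only later rows make up. Full scale, the value 1, is 0.2 m for a shift and 90 degrees for a turn. A row lasts 1/8 s, in which the tool goes at most 62.5 mm and 10.7 degrees, less where a joint would pass 70% of its speed; a pose out of reach is approached as far as the arm can. A call with a number of a shift or a turn outside -1 to 1 is refused whole. A call with a gripper value outside its range is refused whole. The fingers move at their own pace and stop on an object; "squeeze" is the grip in N (left out, the last holds). Time passes only in rows, so rows that repeat a pose let the fingers close. It gives the time, the measured TCP pose, the force and the opening at its end, in the units of the state.
- r.read_state(): the state, without advancing time (a new reading comes with each control period).
- eyes.camera(name): name is "scene" or "top" or "wrist"; returns a dict with "image" (420x560x3 uint8, red, green, blue), "mtx" (3x3 intrinsics, pixels), "R" (3x3) and "t" (3): a world point X has camera coordinates R X + t. Camera axes: x right, y down, z forward; pixel columns grow to the right and rows downward; lengths in m; the calibration is good to about 2 mm. A picture is of the moment at which its call begins. There is no depth.
- job.close_job(): hands the job in, once; it reports no verdict.
Trained networks look in a picture, given as the dict that the camera call returned (one of the last four; its "shot" number tells which), for a name from the list of things; names that differ only in an ending like _2 or _b are one class to them, and where a whole thing is asked for, a point or a joint stands for the part that bears it (a point fixed in the world has none). Each returns a list of dicts, best first, with "p" (0 to 1); they miss things now and then, are a little off and sometimes report something else, mostly with a low value. They report only what shows in the picture. A call takes as long as a camera call.
- eyes.regions_of(picture, label): "region" (420x560 bool, what is visible of it) and "xy" ([column, row] in pixels, amid what is visible of it).
- eyes.landmark_of(picture, label): "xy" ([column, row] in pixels: a listed point, or the origin of a listed thing).
The state is a dict: "time": time; "joint_positions": joint angles; "joint_vel": joint speeds; "joint_torque": joint torques, N m; "ee_pos": TCP position; "eef_rot": TCP orientation; "ft_force": force on the tool from outside, world axes, zero at the start; "torque": the same for the moment, N m; "width": finger opening in m.
Only numpy, scipy, OpenCV 4.12 (cv2) and the standard library are available. Lean on these libraries where they do the work, as an engineer would, in place of code of your own. Each camera call takes 0.05 s, during which the arm holds its last target. There are 200 camera calls.

### The job

Test the safety contact edge that is clamped to the granite table: with closed fingertips, gently press the sprung yellow strip part-way down near its green end and, keeping it pressed, run the fingertips along it in one unbroken stroke to its red end, then lift clear so that it springs back up. Never push the strip down to its stop or press hard, and do not move, tip or pick up any of the loose things on the table.

Things in the scene. Friction and masses are not known exactly. Their poses are not given: they have to be found in the camera images.
- rail: Straight aluminium rail fixed to the table, 52 mm wide, 300 mm long, carrying the yellow strip along its middle; four flat clamp feet stick out 30 mm, 12 mm high. Origin: centre of its underside, on the table surface (z = 0). Its y axis runs along the strip, x across it, z up. Place varies; y points to the robot's left, give or take 0.5 rad.
- strip_mid (a point): Centre of the flat top face of the yellow strip, at rest 70 mm above the table; it goes down with the strip; axes as rail. The strip is 34 mm wide (rail x) and 298 mm long (rail y, 149 mm either side of this point); it stands 20 mm proud of the rail's top, which is 50 mm above the table.
- strip (a joint): How far the yellow strip is pressed down, in m: 0 at rest (up), 0.012 at its lower stop. It sinks as a whole, level, wherever it is pressed. Sprung: moves from about 1.2 N, then 0.6 N per mm (4 N at 5 mm, 8 N at the stop); returns by itself. It counts as pressed from 1 mm down; 10.5 mm is too far.
- cap_green: Green end cap, fixed, marking the end where the stroke starts: block 56 x 30 x 52 mm high, butted to one end of the rail, its centre 166 mm from the rail's centre along the rail's y or -y (the green and red ends change places from run to run). Origin: centre of its underside. Its top is 18 mm lower than the strip at rest.
- cap_red: Red end cap, fixed, marking the end where the stroke finishes: same size as the green one, at the rail's other end. Origin: centre of its underside.
- vblock: Bystander: loose steel V-block, 60 x 60 x 50 mm high, on the far side of the rail. Origin: centre of its underside.
- pin: Bystander: loose steel cylinder standing upright, 30 mm across, 60 mm high, on the far side of the rail. Origin: centre of its underside.
- driver: Bystander: loose screwdriver with a blue handle, 170 mm long, lying between the rail and the robot, about along the rail, under 35 mm high. Origin: near its middle, on the table.
- sphere_stand: Bystander: loose black stand with a white ceramic ball on top, base 90 mm across, 134 mm high, at the robot's left. Origin: centre of its underside.
- wash_bottle: Bystander: loose white plastic wash bottle with a bent spout, 68 mm across, 178 mm high, at the robot's right. Origin: centre of its underside.
- stylus_tray: Bystander: loose open black tray, 120 x 80 x 25 mm high, at the robot's near right. Origin: centre of its underside.

How it is judged:
On the way, in this order (a step that is already met when the one before it is completed fails the run):
1. the fingertips press the strip at its green end (value of joint strip above 0.001 m and contact force between the fingers and rail above 0.3 N and x of the grasp point in the frame of rail between -0.035 and 0.035 m and horizontal distance between the grasp point and cap_green below 0.075 m), for 0.1 s.
2. still pressing, the fingertips pass the middle of the strip (value of joint strip above 0.001 m and contact force between the fingers and rail above 0.3 N and x of the grasp point in the frame of rail between -0.035 and 0.035 m and y of the grasp point in the frame of rail between -0.03 and 0.03 m), for 0.05 s.
3. still pressing, the fingertips reach the red end (value of joint strip above 0.001 m and contact force between the fingers and rail above 0.3 N and x of the grasp point in the frame of rail between -0.035 and 0.035 m and horizontal distance between the grasp point and cap_red below 0.075 m), for 0.1 s.
At the end, for the whole second after the job is handed in: Stroke made in order (green end, middle, red end; ends within 75 mm of a cap's centre, strip at least 1 mm down). Now the strip is released and back up to within 1 mm of rest, and every loose thing is at rest within 15 mm of where it began (value of joint strip below 0.001 m and contact force between each of the arm, the fingers and rail below 0.1 N and distance of each of vblock, pin, driver, sphere_stand, wash_bottle, stylus_tray from where it was at the start of the episode below 0.015 m and linear speed of each of vblock, pin, driver, sphere_stand, wash_bottle, stylus_tray below 0.02 m/s); the robot touches nothing.
It fails at once if the fingertips come off the strip, or come down on it, between its two end zones (the stroke is broken): tool low over the middle 160 mm while the strip is not pressed (value of joint strip below 0.0006 m and y of the grasp point in the frame of rail between -0.08 and 0.08 m and z of the grasp point in the frame of rail below 0.11 m and x of the grasp point in the frame of rail between -0.035 and 0.035 m).
It fails at once if the strip is pushed down to its stop (beyond 10.5 mm) (value of joint strip above 0.0105 m).
It fails at once if the fingers press the strip or rail harder than 20 N (contact force between the fingers and rail above 20 N).
It fails at once if a loose thing on the table is moved, tipped, lifted or carried (over 15 mm) (distance of any of vblock, pin, driver, sphere_stand, wash_bottle, stylus_tray from where it was at the start of the episode above 0.015 m).
It also fails if it takes over 48 s, if anything falls off the work surface, if the arm or the gripper's body presses on something with over 40 N, if the wrist force passes 120 N, or if a joint passes its speed limit or range.

## Working session

There is one attempt and no reset: what is moved stays moved. The work goes in short steps, Python scripts to look and compute and a tool call to move; the robot and the scene stay as the last step left them, time stands still between calls to the robot, and variables do not carry over. Pictures are saved under pics/ and viewed, about 8 in all and at most 12, crops included, and the job is handed in when it is done.

Besides the shell and the picture viewer there is one more tool, called after "Emit:" as name(argument=value, ...) on one line, values as JSON. play_rows: Moves the arm, as the interface text tells. Shift numbers are shares of 0.2 m and turn numbers shares of 90 degrees, none past 1 either way. Its arguments: {"type":"object","properties":{"motion":{"type":"array","items":{"type":"array","items":{"type":"number"}}},"squeeze":{"type":"number"}},"required":["motion"]}

```bash
mkdir -p pics
cat > h.py <<'E'
import numpy as np, cv2
from bench import r, eyes, job
def pix2z(c,uv,z):
    K,R,t=map(np.array,(c["mtx"],c["R"],c["t"]))
    d=R.T@np.linalg.solve(K,[uv[0],uv[1],1]); o=-R.T@t
    return o+d*(z-o[2])/d[2]
def proj(c,X):
    p=np.array(c["mtx"])@(np.array(c["R"])@np.array(X)+np.array(c["t"])); return p[:2]/p[2]
def save(c,n): cv2.imwrite("pics/"+n,c["image"][:,:,::-1])
E
python3 - <<'E'
from h import *
s=r.read_state(); print({k:np.round(v,4) for k,v in s.items() if k in("time","ee_pos","eef_rot","ft_force","width")})
Z={"strip_mid":.07}
for n in("top","scene"):
    c=eyes.camera(n); save(c,n+"0.png")
    for l in["strip_mid","cap_green","cap_red","rail","vblock","pin","driver","sphere_stand","wash_bottle","stylus_tray"]:
        for d in eyes.landmark_of(c,l)[:1]: print(n,l,round(d["p"],2),np.round(d["xy"]),np.round(pix2z(c,d["xy"],Z.get(l,0)),3))
    for l in["cap_green","cap_red"]:
        for d in eyes.regions_of(c,l)[:1]: print(n,"reg",l,round(d["p"],2),np.round(d["xy"]),np.round(pix2z(c,d["xy"],.052),3))
E
```

```text
{'time': np.float64(0.0), 'ee_pos': array([0.2512, 0.5719, 0.2218]), 'eef_rot': array([ 2.054e-01,  9.787e-01, -7.000e-04, -1.000e-04]), 'ft_force': array([-0.8103, -0.5716,  0.1856]), 'width': np.float64(0.087)}
top strip_mid 0.64 [277. 226.] [ 0.485 -0.023  0.07 ]
top cap_green 0.49 [226. 223.] [0.5   0.151 0.   ]
top cap_red 0.61 [321. 218.] [ 0.517 -0.171  0.   ]
top rail 0.92 [276. 222.] [ 0.504 -0.019  0.   ]
top vblock 0.82 [252. 185.] [0.631 0.063 0.   ]
top pin 0.62 [304. 186.] [ 0.628 -0.115  0.   ]
top driver 0.51 [269. 258.] [0.384 0.005 0.   ]
top sphere_stand 0.83 [139. 194.] [0.601 0.447 0.   ]
top wash_bottle 0.76 [409. 205.] [ 0.561 -0.47   0.   ]
top stylus_tray 0.95 [417. 278.] [ 0.315 -0.489  0.   ]
top reg cap_green 0.75 [225. 225.] [0.489 0.15  0.052]
top reg cap_red 0.55 [326. 219.] [ 0.507 -0.183  0.052]
scene strip_mid 0.71 [276. 217.] [ 0.499 -0.024  0.07 ]
scene cap_green 0.55 [313. 208.] [0.496 0.147 0.   ]
scene cap_red 0.73 [240. 274.] [ 0.519 -0.183  0.   ]
scene rail 0.91 [280. 236.] [ 0.502 -0.011  0.   ]
scene vblock 0.91 [337. 240.] [0.628 0.073 0.   ]
scene driver 0.55 [252. 214.] [0.375 0.019 0.   ]
scene sphere_stand 0.6 [395. 178.] [0.602 0.442 0.   ]
scene stylus_tray 0.8 [ 79. 310.] [ 0.316 -0.495  0.   ]
scene reg cap_green 0.48 [319. 199.] [0.524 0.133 0.052]
scene reg cap_red 0.63 [240. 269.] [ 0.546 -0.209  0.052]
```

```bash
python3 -c "
import cv2,numpy as np
a=cv2.imread('pics/top0.png');b=cv2.imread('pics/scene0.png');cv2.imwrite('pics/both0.png',cv2.resize(np.vstack([a,b]),None,fx=.71,fy=.71))"
```

```text
(no output)
```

View pics/top0.png

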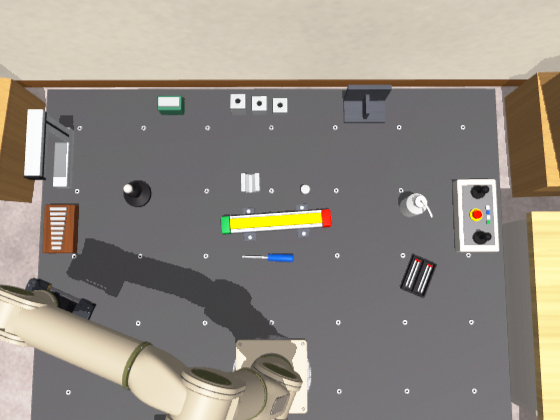

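The top view shows the strip running from about (231,223), its green end, to (320,218), its red end. The driver is below it at (268,257), and the V-block (250,182) and pin (305,189) are above. Next I'll refine the strip axis from its yellow colour.

```bash
cat >> h.py <<'E'
def yellow(c,z=.07):
    hsv=cv2.cvtColor(c["image"],cv2.COLOR_RGB2HSV)
    m=cv2.inRange(hsv,(24,150,110),(34,255,255))
    n,lab,st,ce=cv2.connectedComponentsWithStats(m)
    k=1+np.argmax(st[1:,4]); q=np.argwhere(lab==k)[:,::-1]
    P=np.array([pix2z(c,p,z)[:2] for p in q]).astype(np.float32)
    (cx,cy),(w,h),a=cv2.minAreaRect(P); B=cv2.boxPoints(((cx,cy),(w,h),a))
    d=np.linalg.svd(P-P.mean(0),full_matrices=False)[2][0]; d=d*np.sign(d[1])
    return len(q),np.round([cx,cy,w,h],4),P.mean(0),np.degrees(np.arctan2(d[1],d[0]))
def tool():
    from scipy.spatial.transform import Rotation as Ro
    s=r.read_state(); return s,np.array(s["ee_pos"]),Ro.from_quat(s["eef_rot"])
E
python3 - <<'E'
from h import *
for n in("top","scene"):
    c=eyes.camera(n); print(n,yellow(c))
s,p,R=tool(); print(p,R.as_matrix().round(3))
for g in([.49,.115,.2],[.49,.115,.14]): print((R.inv().apply(np.array(g)-p)/.2).round(3))
E
```

```text
top (945, array([ 0.5023, -0.017 ,  0.0338,  0.2967]), array([ 0.5022087, -0.0162449], dtype=float32), np.float32(93.776825))
scene (26, array([ 0.5385, -0.6596,  0.009 ,  0.023 ]), array([ 0.5416677, -0.6613297], dtype=float32), np.float32(153.43866))
[0.25128226 0.57224519 0.2225644 ] [[-0.916  0.402 -0.   ]
 [ 0.402  0.916  0.   ]
 [ 0.     0.    -1.   ]]
[-2.012 -1.613  0.113]
[-2.012 -1.613  0.413]
```

Emit:
play_rows(motion=[[-0.2,-0.16,0,0,0,0,0],[-0.4,-0.32,0,0,0,0,0],[-0.6,-0.48,0,0,0,0,0],[-0.8,-0.64,0,0,0,0,0],[-1,-0.82,0,0,0,0,0]], squeeze=10)

```text
time: 2.02
ee_pos: [0.3692, 0.3402, 0.2227]
eef_rot: [0.205, 0.979, 0.0, 0.0]
ft_force: [0.7, 0.6, 0.3]
width: 0.0452
```

Emit:
play_rows(motion=[[-0.2,-0.16,0,0,0,-0.1,0],[-0.4,-0.34,0,0,0,-0.2,0],[-0.6,-0.5,0,0,0,-0.305,0],[-0.8,-0.68,0,0,0,-0.305,0],[-1,-0.86,0,0,0,-0.305,0]])

```text
time: 2.65
ee_pos: [0.483, 0.1022, 0.2229]
eef_rot: [-0.033, 0.999, 0.0, 0.0]
ft_force: [0.4, 1.1, -0.2]
width: 0.0015
```

Emit:
play_rows(motion=[[0,0,0,0,0,0,0],[0,0,0,0,0,0,0]])

```text
time: 2.9
ee_pos: [0.4822, 0.1043, 0.2225]
eef_rot: [-0.033, 0.999, 0.0, -0.0]
ft_force: [-0.5, 0.7, 0.2]
width: 0.0003
```

Run:
```python
from h import *
s,p,R=tool(); print(s["time"],p,R.as_matrix().round(3),s["ft_force"],s["width"])
c=eyes.camera("wrist"); save(c,"w1.png"); print(yellow(c))
c=eyes.camera("top"); print(yellow(c))
for g in([.4944,.098,.13],): print((R.inv().apply(np.array(g)-p)/.2).round(3))
```

```text
2.9 [0.48224233 0.10433735 0.22254231] [[-0.998 -0.065 -0.   ]
 [-0.065  0.998  0.   ]
 [ 0.     0.    -1.   ]] [-0.4848157   0.70958306  0.15727888] 0.00029579906120739475
(10632, array([ 0.4992, -0.0142,  0.0353,  0.2961]), array([ 0.49899873, -0.01349609], dtype=float32), np.float32(93.85192))
(573, array([ 0.5063, -0.0752,  0.0337,  0.1801]), array([ 0.5060108 , -0.07462236], dtype=float32), np.float32(93.87001))
[-0.059 -0.036  0.463]
```

View pics/w1.png

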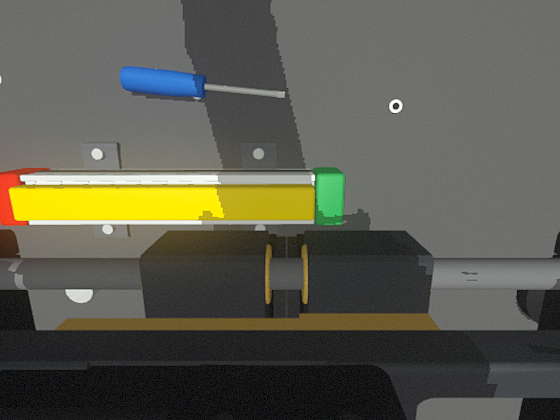

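The wrist view shows the green cap at (329,195), the red cap at (12,195) and the whole strip between them. Its centre agrees with the top view to about 3 mm. The fingers are shut. Next I descend above the green-end zone.

Emit:
play_rows(motion=[[-0.05,-0.03,0.15,0,0,0,0],[-0.05,-0.03,0.35,0,0,0,0],[-0.05,-0.03,0.55,0,0,0,0],[-0.05,-0.03,0.69,0,0,0,0],[-0.05,-0.03,0.69,0,0,0,0]])

```text
time: 3.62
ee_pos: [0.4911, 0.0992, 0.0829]
eef_rot: [-0.034, 0.999, -0.001, -0.002]
ft_force: [-0.5, 0.8, 0.9]
width: 0.0006
```

Run:
```python
from h import *
s,p,R=tool(); print(s["time"],p,s["ft_force"])
q=p[:2]-[.5005,-.0155]; print("rail x,y",q@[.9978,.0667],q@[-.0667,.9978])
c=eyes.camera("wrist"); save(c,"w2.png"); print(yellow(c))
s,p,R=tool(); print(s["time"],p,s["ft_force"])
```

```text
3.625 [0.49111814 0.09916416 0.08294015] [-0.53357861  0.83596474  0.89367657]
rail x,y -0.0017131166871579566 0.11503767260303624
(10390, array([0.4896, 0.037 , 0.0265, 0.1922]), array([0.48753864, 0.02030419], dtype=float32), np.float32(96.898895))
3.675 [0.49229982 0.09926667 0.08451201] [-0.09857428 -0.08185528  0.65393471]
```

View pics/w2.png

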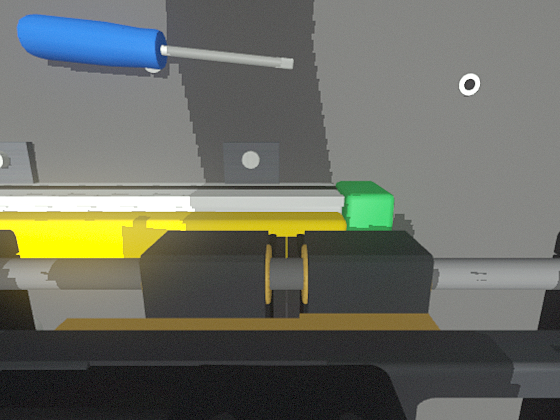

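The fingertips are over the strip near the green cap, about 15 mm above it. Now a slow descent into contact.

Emit:
play_rows(motion=[[0,0,0.03,0,0,0,0],[0,0,0.055,0,0,0,0],[0,0,0.07,0,0,0,0],[0,0,0.08,0,0,0,0],[0,0,0.085,0,0,0,0]])

```text
time: 4.3
ee_pos: [0.493, 0.0986, 0.0677]
eef_rot: [-0.033, 0.999, 0.0, 0.0]
ft_force: [-0.4, -0.3, 3.5]
width: 0.0004
```

Emit:
play_rows(motion=[[0,0,0.005,0,0,0,0],[0,0,0.005,0,0,0,0],[0,0,0.005,0,0,0,0]])

```text
time: 4.68
ee_pos: [0.493, 0.0986, 0.0667]
eef_rot: [-0.033, 0.999, 0.0, 0.0]
ft_force: [0.1, 0.6, 3.8]
width: 0.0005
```

Emit:
play_rows(motion=[[0,0,0.005,0,0,0,0],[0,0,0.01,0,0,0,0],[0,0,0.01,0,0,0,0],[0,0,0.01,0,0,0,0]])

```text
time: 5.18
ee_pos: [0.4929, 0.0986, 0.0646]
eef_rot: [-0.033, 0.999, 0.0, 0.0]
ft_force: [-0.2, 0.8, 5.2]
width: 0.0005
```

Run:
```python
from h import *
u=np.array([-.0667,.9978]);v=np.array([.9978,.0667])
for i in range(4):
    s,p,R=tool(); print(s["time"],p,np.round(s["ft_force"],2)); c=eyes.camera("wrist")
q=p[:2]-[.5005,-.0155]; print("rail x,y",q@v,q@u)
g=np.r_[[.5005,-.0155]-.116*u,p[2]]; print("to red",(R.inv().apply(g-p)/.2).round(4), R.as_matrix().round(4))
```

```text
5.175 [0.49294228 0.09855084 0.06462978] [-0.24  0.84  5.17]
5.225 [0.49293866 0.09857463 0.06462921] [-0.19  0.27  4.61]
5.275 [0.49293501 0.09854699 0.06462983] [0.03 0.31 4.65]
5.325 [0.49291746 0.09855862 0.06461651] [-0.21  0.3   4.58]
rail x,y 4.185526429362027e-05 0.11431344551824282
to red [-1.5000e-03 -1.1516e+00 -2.0000e-04] [[-9.979e-01 -6.530e-02  3.000e-04]
 [-6.530e-02  9.979e-01  2.000e-04]
 [-3.000e-04  2.000e-04 -1.000e+00]]
```

Force and depth agree (4.6 N, about 5.4 mm). Starting the stroke.

Emit:
play_rows(motion=[[0,-0.02,0,0,0,0,0],[0,-0.05,0,0,0,0,0],[0,-0.1,0,0,0,0,0],[0,-0.15,0,0,0,0,0],[0,-0.2,0,0,0,0,0]])

```text
time: 6.0
ee_pos: [0.4954, 0.0576, 0.0645]
eef_rot: [-0.032, 0.999, 0.0, -0.0]
ft_force: [-0.6, 2.8, 4.5]
width: 0.0004
```

Emit:
play_rows(motion=[[0,-0.05,0,0,0,0,0],[0,-0.1,0,0,0,0,0],[0,-0.15,0,0,0,0,0],[0,-0.2,0,0,0,0,0],[0,-0.25,0,0,0,0,0]])

```text
time: 6.62
ee_pos: [0.4987, 0.008, 0.0645]
eef_rot: [-0.033, 0.999, 0.0, -0.0]
ft_force: [0.4, 3.6, 6.2]
width: 0.0003
```

Emit:
play_rows(motion=[[0,-0.05,0,0,0,0,0],[0,-0.1,0,0,0,0,0],[0,-0.15,0,0,0,0,0],[0,-0.2,0,0,0,0,0],[0,-0.25,0,0,0,0,0]])

```text
time: 7.25
ee_pos: [0.5019, -0.0419, 0.0645]
eef_rot: [-0.033, 0.999, 0.0, -0.0]
ft_force: [-0.3, 3.0, 5.5]
width: 0.0005
```

Emit:
play_rows(motion=[[0,-0.05,0,0,0,0,0],[0,-0.1,0,0,0,0,0],[0,-0.15,0,0,0,0,0],[0,-0.2,0,0,0,0,0],[0,-0.25,0,0,0,0,0]])

```text
time: 7.88
ee_pos: [0.5052, -0.0918, 0.0645]
eef_rot: [-0.033, 0.999, 0.0, -0.0]
ft_force: [0.4, 3.1, 5.0]
width: 0.0006
```

Emit:
play_rows(motion=[[0,-0.05,0,0,0,0,0],[0,-0.1,0,0,0,0,0],[0,-0.15,0,0,0,0,0],[0,-0.18,0,0,0,0,0],[0,-0.19,0,0,0,0,0]])

```text
time: 8.5
ee_pos: [0.5076, -0.1294, 0.0645]
eef_rot: [-0.032, 0.999, 0.0, -0.0]
ft_force: [-0.2, 4.2, 5.0]
width: 0.0006
```

Emit:
play_rows(motion=[[0,0,0,0,0,0,0],[0,0,0,0,0,0,0],[0,0,0,0,0,0,0]])

```text
time: 8.88
ee_pos: [0.5077, -0.1294, 0.0646]
eef_rot: [-0.033, 0.999, -0.0, 0.0]
ft_force: [-0.6, -1.2, 5.5]
width: 0.0003
```

Run:
```python
from h import *
u=np.array([-.0667,.9978]);v=np.array([.9978,.0667])
s,p,R=tool(); print(s["time"],p,np.round(s["ft_force"],2))
q=p[:2]-[.5005,-.0155]; print("rail x,y",q@v,q@u)
c=eyes.camera("wrist"); save(c,"w3.png")
```

```text
8.875 [ 0.50766351 -0.12944331  0.06457547] [-0.56 -1.17  5.55]
rail x,y -0.0004522726826903945 -0.11417044116200217
```

View pics/w3.png

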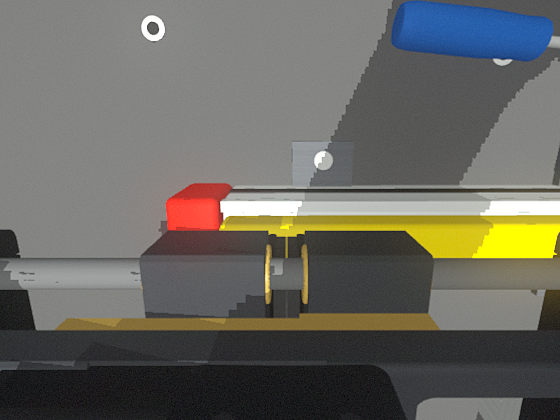

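The fingertips are pressing about 50 mm short of the red cap's centre (cap at (195,208)), well inside the end zone. Lifting straight up.

Emit:
play_rows(motion=[[0,0,-0.03,0,0,0,0],[0,0,-0.1,0,0,0,0],[0,0,-0.3,0,0,0,0],[0,0,-0.5,0,0,0,0],[0,0,-0.7,0,0,0,0]])

```text
time: 9.55
ee_pos: [0.5073, -0.1289, 0.2065]
eef_rot: [-0.033, 0.999, 0.0, -0.0]
ft_force: [1.0, -0.4, -0.1]
width: 0.0007
```

Emit:
play_rows(motion=[[0,0,0,0,0,0,0],[0,0,0,0,0,0,0],[0,0,0,0,0,0,0],[0,0,0,0,0,0,0]])

```text
time: 10.05
ee_pos: [0.5072, -0.129, 0.2037]
eef_rot: [-0.033, 0.999, 0.0, -0.001]
ft_force: [-0.4, 0.3, -1.1]
width: 0.0003
```

Run:
```python
from h import *
s,p,R=tool(); print(s["time"],p,np.round(s["ft_force"],2))
for n in("wrist","scene"):
    c=eyes.camera(n); save(c,n+"4.png"); print(yellow(c) if n=="wrist" else "")
    for l in["vblock","pin","driver","sphere_stand","wash_bottle","stylus_tray"]:
        for d in eyes.landmark_of(c,l)[:1]: print(n,l,round(d["p"],2),np.round(pix2z(c,d["xy"],0),3))
```

```text
10.05 [ 0.50721449 -0.12897341  0.20372682] [-0.39  0.29 -1.11]
(11741, array([ 0.4995, -0.019 ,  0.0356,  0.2889]), array([ 0.49955693, -0.01991672], dtype=float32), np.float32(93.71866))
wrist vblock 0.57 [0.632 0.072 0.   ]
wrist driver 0.57 [0.387 0.011 0.   ]

scene vblock 0.87 [0.63  0.073 0.   ]
scene pin 0.73 [ 0.597 -0.106 -0.   ]
scene driver 0.57 [0.37  0.021 0.   ]
scene sphere_stand 0.61 [0.607 0.426 0.   ]
scene wash_bottle 0.59 [ 0.549 -0.467  0.   ]
scene stylus_tray 0.64 [ 0.323 -0.493  0.   ]
```

View pics/scene4.png

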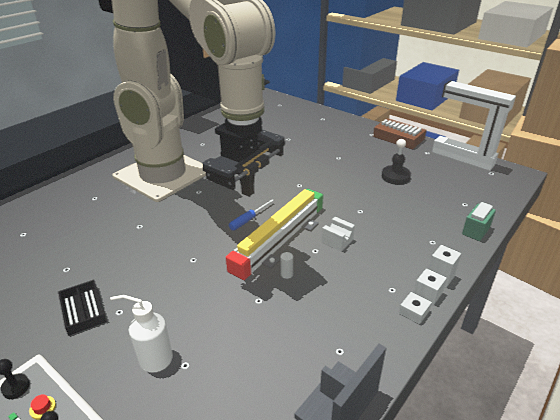

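The scene view shows the strip up, the tool clear and every loose thing upright (pin at (287,265), V-block at (338,234)). The pin estimate had no earlier scene-camera reading, so I'll compare it pixel by pixel with the first picture and then hand in.

Run:
```python
from h import *
a,b=[cv2.imread("pics/scene%d.png"%i,0) for i in(0,4)]
for n,(x,y,w,h) in dict(pin=(276,248,22,32),vblock=(320,214,38,38),driver=(228,196,50,36),bottle=(105,288,70,86),stand=(378,135,36,50),tray=(55,278,55,58)).items():
    t=a[y:y+h,x:x+w]; m=cv2.matchTemplate(b[y-8:y+h+8,x-8:x+w+8],t,cv2.TM_CCOEFF_NORMED); _,v,_,l=cv2.minMaxLoc(m); print(n,round(v,2),np.array(l)-8)
job.close_job()
```

```text
pin 0.57 [0 1]
vblock 1.0 [0 0]
driver 0.74 [0 0]
bottle 1.0 [0 0]
stand 0.99 [0 0]
tray 1.0 [0 0]
the job is handed in; nothing more can be done
```

I made the stroke in one unbroken pass from the green end to the red end and handed the job in at about 10 s of the 48 s allowed. No verdict is reported.

- **Stroke:** With the fingers shut, I pressed about 5.5 mm down at 114 mm from the strip's middle on the green side. I kept the tip at a steady height of 64.5 mm to 114 mm on the red side. Upward force read 4.5–6.2 N at each check.
- **Release:** I lifted straight up to about 0.20 m. The last picture shows the tool clear and the strip raised. Force was back near zero, though the last vertical reading was -1.1 N against a normal scatter of roughly ±1 N.
- **Loose things:** Comparing the first and last scene pictures, the V-block, bottle, stand, tray and driver matched with no shift. The driver's match was weak (0.74), probably because the lighting on it changed.
- **Check that disagreed:** The pin matched weakly (0.57) and 1 pixel off, probably because of a shadow. The last network estimate also put it about 3 cm from the first one, but from a different camera. It is standing in the picture, and the gripper's body should have passed well above it.

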